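# Find the hinged support arm with the worn joint and reject it

### The arm

A 7-joint arm with a two-finger parallel gripper is mounted at the origin on the work surface. World frame = base frame: x ahead of the robot, y to its left, z up, the work surface at z = 0. Lengths are in m, angles in rad, forces in N, time in s.
With the tool pointing down it reaches from about 0.4 to 0.875 m from the base axis. Payload 19.3 kg.
Tool frame: the origin (TCP) lies midway between the tips of the shut fingers; the grasp point (between the pads) lies 19 mm behind it (grip_depth is the distance from the TCP to the grasp point, in m); x points along the fingers, y is the direction in which the jaws open and shut, and the axes are right-handed (so a half turn about x gives the same grasp; the last joint's range is limited). The gripper opens to 85 mm and grips with 20 to 120 N. Pads are 22 mm wide; open, the fingers measure 114 mm over their backs; the gripper's body (76 mm by 85 mm) begins 54 mm behind the grasp point. The pads swing forward as they close: fully open they stand 13 mm farther back than shut.
Start: joints at [1.196, 0.521, -0.036, 1.599, 0.021, 1.021, -0.113], TCP at [0.188, -0.596, 0.231] pointing down, gripper open.
Joint ranges: [-2.91, 2.91], [-0.3, 2.13], [-1.5, 1.42], [0.17, 2.43], [-1.26, 4.41], [0.16, 1.93], [-2.52, 2.52]. Speed limits (rad/s): [1.89, 1.89, 2.39, 2.39, 3.01, 3.01, 3.01].

### API

Orientations are given as a unit quaternion [x, y, z, w].
In Python, from plant import read_state, camera, get_calibration, job_done, grip_depth gives the robot as it stands. The module is installed in compiled form; this text tells all that it offers.
- The arm moves only by the shell command python3 -m crank 'ROWS'. ROWS is JSON, one flat list of numbers, 7 for each row, row after row: the shift along the tool's x, y, z in units of 25 mm (1.0 is 25 mm), then the turn, a rotation vector about the tool's x, y, z in units of 6 degrees (1.0 is 6 degrees), then the gripper's target within -1 to 1 (fully open at 1, half-way at 0, shut at -1). A call has 1 to 12 rows; each row shifts and turns the commanded pose from where the row before left it, along the tool's axes as they then stand; what a row does not reach is not made up. A row lasts 1/12 s, in which the tool goes at most 41.7 mm and 7.16 degrees, less where a joint would pass 70% of its speed; a pose out of reach is approached as far as the arm can. A call is refused whole if a number of a shift passes 1 or a number of a turn 1, either way. A call with a gripper value outside its range is refused whole. The fingers move at their own pace and stop on an object; the grip force is fixed at half the most. Time passes only in rows, so rows that do not move let the fingers close. It gives the time, the measured TCP pose, the force and the opening at its end, in the units of the state.
- read_state(): the state, without advancing time (a new reading comes with each control period).
- camera(name): name is "side" or "top" or "wrist"; returns (picture, depth): 420x560x3 uint8, red, green, blue; 420x560 float32, m along the optical axis (not along the pixel's ray), 0 where there is no reading.
- get_calibration(name): a dict with "vfov" (degrees; the focal length in pixels is half the picture's height over the tangent of half this angle, whatever the lens; pixels are square), "cx", "cy" (the principal point, pixels), "world_to_cam" (4x4, takes a point from world to camera coordinates); the wrist camera has in their place "mount" (4x4, takes a point from camera to tool coordinates, whose origin is the TCP and whose axes are the tool frame's). Camera axes: x right, y up, looking along -z (the intrinsics and any distortion apply to the point x, -y, -z); pixel columns grow to the right and rows downward; lengths in m; the calibration is good to about 2 mm. A picture is of the moment at which its call begins: read the wrist's pose just before it. get_calibration takes no time and is no camera call.
- job_done(): hands the job in, once; it reports no verdict.
The state is a dict: "t": time; "joint_positions": joint angles; "joint_velocities": joint speeds; "effort": joint torques, N m; "ee_pos": TCP position; "ee_rot": TCP orientation; "contact_force": force on the tool from outside, world axes, zero at the start; "torque": the same for the moment, N m; "width": finger opening in m.
Only numpy, scipy, OpenCV 4.12 (cv2) and the standard library are available. Lean on these libraries where they do the work, as an engineer would, in place of code of your own. Each camera call takes 0.05 s, during which the arm holds its last target. There are 200 camera calls.

### The job

Three hinged support arms for the glassware frame stand in the check rack, and exactly one has a worn, loose hinge. Rock the blue levers in the rack, pushing each one first left and then right (as seen from the robot) to its stops, to find the one with play, then lift that part out and stand it upright in the red reject tray. Leave the two sound ones seated in the rack, and do not disturb anything else on the bench.

Things in the scene. Friction and masses are not known exactly. Their poses are not given: they have to be found in the camera images.
- holder1: Support arm 1 (about 0.6 kg; all three look alike): aluminium foot 50 (x) x 90 (y) x 40 (z) mm, dark fork on top with a hinged lever. Origin: centre of the foot's underside, z up. The lever's line leaves the middle of the foot's top, leaning 30 degrees from vertical to the part's +x (away from the robot). Along it: hinge pin at 22 mm, blue grip sleeve from 45 to 105 mm, 18 mm wide (y), 22 mm thick.
- arm1 (a joint): Sideways rock of this lever, rad; 0 = centred, + = tip to the part's +y (left seen from the robot). Sound hinge: 0.02 either way; worn: 0.26 either way, then a stop; all start within 0.015 of 0. Friction keeps it where left (0.7 N at the sleeve's lower end moves it). Over about 2.5 N against a stop the foot begins to tip a few degrees in its pocket.
- arm1_tip (a point): middle of the top end of the blue sleeve of part 1, 83 mm from its hinge; its z axis runs up along the lever (it leans and rocks with it), its y axis points to the left of the part
- holder2: Support arm 2 (about 0.6 kg; all three look alike): aluminium foot 50 (x) x 90 (y) x 40 (z) mm, dark fork on top with a hinged lever. Origin: centre of the foot's underside, z up. The lever's line leaves the middle of the foot's top, leaning 30 degrees from vertical to the part's +x (away from the robot). Along it: hinge pin at 22 mm, blue grip sleeve from 45 to 105 mm, 18 mm wide (y), 22 mm thick.
- arm2 (a joint): Sideways rock of this lever, rad; 0 = centred, + = tip to the part's +y (left seen from the robot). Sound hinge: 0.02 either way; worn: 0.26 either way, then a stop; all start within 0.015 of 0. Friction keeps it where left (0.7 N at the sleeve's lower end moves it). Over about 2.5 N against a stop the foot begins to tip a few degrees in its pocket.
- arm2_tip (a point): middle of the top end of the blue sleeve of part 2, 83 mm from its hinge; its z axis runs up along the lever (it leans and rocks with it), its y axis points to the left of the part
- holder3: Support arm 3 (about 0.6 kg; all three look alike): aluminium foot 50 (x) x 90 (y) x 40 (z) mm, dark fork on top with a hinged lever. Origin: centre of the foot's underside, z up. The lever's line leaves the middle of the foot's top, leaning 30 degrees from vertical to the part's +x (away from the robot). Along it: hinge pin at 22 mm, blue grip sleeve from 45 to 105 mm, 18 mm wide (y), 22 mm thick.
- arm3 (a joint): Sideways rock of this lever, rad; 0 = centred, + = tip to the part's +y (left seen from the robot). Sound hinge: 0.02 either way; worn: 0.26 either way, then a stop; all start within 0.015 of 0. Friction keeps it where left (0.7 N at the sleeve's lower end moves it). Over about 2.5 N against a stop the foot begins to tip a few degrees in its pocket.
- arm3_tip (a point): middle of the top end of the blue sleeve of part 3, 83 mm from its hinge; its z axis runs up along the lever (it leans and rocks with it), its y axis points to the left of the part
- rack: Fixed rack. Origin: underside centre, +x away from the robot, +y left. Base plate 110 (x) x 410 (y) x 12 mm; pockets at x = 0, y = -110, 0, 110 mm, each with a part's foot on the plate, turned like the rack, 1.5 mm clearance. Side walls and the wall on the -x side reach 47 mm above the bench, the sill on the +x side 20 mm: lift a foot 8 mm over the sill, then draw it to +x and up.
- rod_mid (a point): middle of a fixed 12 mm steel rod along the rack's y, over the parts: 18 mm to the +x side of the rack's origin and 257 mm above the bench, on posts 190 mm to either side. It bars a hand coming straight down on the levers: come in along their lean, from beyond.
- tray: fixed red open reject tray, 190 x 190 x 45 mm outside, walls and floor 5 mm thick. Origin: centre of its underside; z up.
- spanner: steel spanner, 160 mm, lying on the bench; origin at its underside; a bystander
- beaker: glass beaker, 70 mm wide, 90 mm high; origin under its centre; a bystander
- stopper: black rubber stopper, 38 mm wide, 40 mm high; origin under its centre; a bystander
- amber_bottle: amber reagent bottle, 84 mm wide, 170 mm high; origin under its centre; a bystander
- jar: glass jar with white cap, 70 mm wide, 100 mm high; origin under its centre; a bystander
- flask_can: aluminium can, 66 mm wide, 130 mm high; origin under its centre; a bystander

How it is judged:
On the way, in this order (a step that is already met when the one before it is completed fails the run):
1. in the rack, the loose lever has been pushed left to about its stop (over 0.18 rad) (distance of holder2 from where it was at the start of the episode below 0.03 m and value of joint arm2 above 0.18 rad), for 0.05 s.
2. then, still in the rack, right to about its other stop (over 0.18 rad) (distance of holder2 from where it was at the start of the episode below 0.03 m and value of joint arm2 below -0.18 rad), for 0.05 s.
At the end, for the whole second after the job is handed in: The loose part stands on the red tray's floor (origin within 80 mm of the tray's centre along each side, 20 mm in height), foot upright within 0.15 rad and at rest; the two sound parts are within 12 mm of where they began in the rack, upright within 0.1 rad (x of holder2 in the frame of tray between -0.08 and 0.08 m and y of holder2 in the frame of tray between -0.08 and 0.08 m and z of holder2 in the frame of tray between -0.02 and 0.02 m and angle between holder2's own z axis and vertical below 0.15 rad and linear speed of holder2 below 0.02 m/s and distance of each of holder1, holder3 from where it was at the start of the episode below 0.012 m and angle between each of holder1, holder3's own z axis and vertical below 0.1 rad); the robot touches nothing.
It fails at once if a sound part is taken out of its pocket (moved over 30 mm) (distance of any of holder1, holder3 from where it was at the start of the episode above 0.03 m).
It fails at once if a bystander is moved over 30 mm (distance of any of spanner, beaker, stopper, amber_bottle, jar, flask_can from where it was at the start of the episode above 0.03 m).
It also fails if it takes over 67 s, if anything falls off the work surface, if the arm or the gripper's body presses on something with over 40 N, if the wrist force passes 120 N, or if a joint passes its speed limit or range.

## Working session

There is one attempt and no reset: what is moved stays moved. The work goes in short steps, Python scripts to look and compute and a shell command to move; the robot and the scene stay as the last step left them, time stands still between calls to the robot, and variables do not carry over. Pictures are saved under pics/ and viewed, on a budget of 10 in all, crops included, one or two more only if the job needs it, and the job is handed in when it is done.

```bash
mkdir -p pics
cat > h.py <<'E'
import numpy as np, cv2
from plant import *
from scipy.spatial.transform import Rotation as R
def snap(n):
    s=read_state(); im,d=camera(n); c=get_calibration(n)
    f=210/np.tan(np.radians(c['vfov'])/2)
    if n=='wrist':
        T=np.eye(4);T[:3,:3]=R.from_quat(s['ee_rot']).as_matrix();T[:3,3]=s['ee_pos'];C=T@c['mount']
    else: C=np.linalg.inv(c['world_to_cam'])
    return im,d,c,f,C
def cloud(d,c,f,C):
    v,u=np.mgrid[0:420,0:560]
    P=np.stack([(u-c['cx'])/f*d,-(v-c['cy'])/f*d,-d],-1)@C[:3,:3].T+C[:3,3]
    P[d<=0]=np.nan
    return P
def proj(p,c,f,C):
    q=np.linalg.inv(C)@np.r_[p,1]; return c['cx']+f*q[0]/-q[2], c['cy']-f*q[1]/-q[2]
E
python3 - <<'E'
from h import *
for n in ['top','side']:
    im,d,c,f,C=snap(n); print(n,{k:c[k] for k in c},f); cv2.imwrite(f'pics/{n}0.png',im[:,:,::-1]); np.savez(f'{n}0.npz',im=im,d=d,P=cloud(d,c,f,C))
print(read_state(),grip_depth if not callable(grip_depth) else grip_depth())
E
```

```text
top {'vfov': 47.42387448897063, 'cx': 283.8442227658975, 'cy': 203.3590807606833, 'world_to_cam': array([[-2.39310988e-02, -9.99713409e-01, -6.34885075e-04,
        -1.37862228e-02],
       [ 9.81300712e-01, -2.36116516e-02,  1.91027229e-01,
        -6.33103120e-01],
       [-1.90987473e-01,  3.94847833e-03,  9.81584533e-01,
        -1.49230161e+00],
       [ 0.00000000e+00,  0.00000000e+00,  0.00000000e+00,
         1.00000000e+00]])} 478.1226734565031
side {'vfov': 52.4306950231674, 'cx': 274.6662618821348, 'cy': 215.00510573948213, 'world_to_cam': array([[-0.92816164, -0.37182296,  0.01623745,  0.54657335],
       [ 0.23841882, -0.5605184 ,  0.79307982, -0.30534027],
       [-0.2857839 ,  0.73997758,  0.60890127, -0.94906645],
       [ 0.        ,  0.        ,  0.        ,  1.        ]])} 426.48793289378153
{'t': 0.1, 'joint_positions': array([ 1.19579483,  0.52195414, -0.03632763,  1.5999207 ,  0.02123612,
        1.02109553, -0.11280426]), 'joint_velocities': array([ 0.00068168, -0.00011598,  0.00027281, -0.00096629, -0.00017302,
       -0.00077576,  0.00036387]), 'effort': array([ 5.92829398e-03, -9.28489780e+01,  1.98518112e+00, -3.70534337e+01,
        1.82453881e-02,  5.25400348e-03,  9.55581709e-05]), 'ee_pos': array([ 0.18743884, -0.59593229,  0.23079431]), 'ee_rot': array([-0.69882323, -0.10768765,  0.69899831, -0.10700848]), 'contact_force': array([0.43709842, 0.73154252, 0.09044243]), 'torque': array([-0.00411012,  0.00788847, -0.00023565]), 'width': 0.08546572481316174} 0.0187
```

View pics/top0.png

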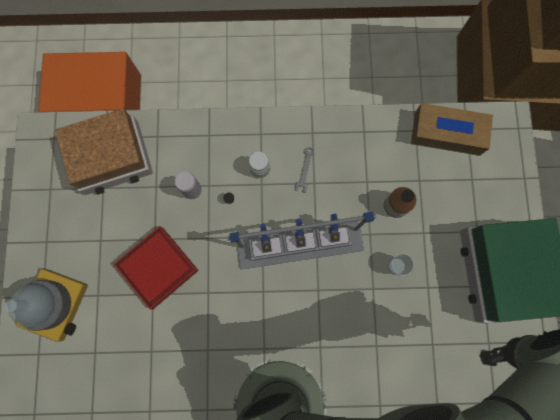

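View pics/side0.png

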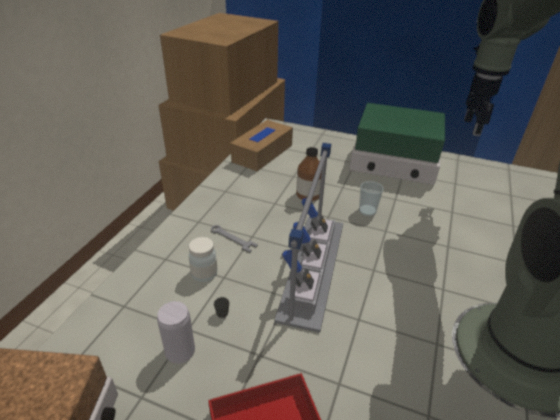

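Run:
```python
from h import *
for n in ['top','side']:
    z=np.load(f'{n}0.npz');im=z['im'].astype(int);P=z['P'];r,g,b=im[...,0],im[...,1],im[...,2]
    for name,m in [('blue',(b>r+35)&(b>g+25)),('red',(r>g+70)&(r>b+70)&(g<50))]:
        m=m&np.isfinite(P[...,0])&(P[...,0]<0.9)&(np.abs(P[...,1])<.6)
        k,l,st,ce=cv2.connectedComponentsWithStats(m.astype(np.uint8))
        for i in range(1,k):
            if st[i,4]<15: continue
            Q=P[l==i]; print(n,name,st[i],'med',np.median(Q,0).round(3),'lo',np.percentile(Q,3,0).round(3),'hi',np.percentile(Q,97,0).round(3))
            if name=='red' and st[i,4]>500:
                print(cv2.minAreaRect((Q[:,:2]*1000).astype(np.float32)), 'floor z',np.percentile(Q[:,2],[5,25,50,95]).round(3))
    # objects by height in the region
    if n=='top':
        m=(P[...,2]>.006)&(P[...,0]>.3)&(P[...,0]<.95)&(np.abs(P[...,1])<.5)
        k,l,st,ce=cv2.connectedComponentsWithStats(m.astype(np.uint8))
        for i in range(1,k):
            if st[i,4]<20: continue
            Q=P[l==i]; print('obj',st[i],np.percentile(Q,3,0).round(3),np.percentile(Q,97,0).round(3))
        m=(P[...,2]>.005)&(P[...,2]<.060)&(P[...,0]>.42)&(P[...,0]<.7)&(P[...,1]<.16)&(P[...,1]>-.32)
        Q=P[m]; print('rack rect',cv2.minAreaRect((Q[:,:2]*1000).astype(np.float32)))
        m2=m&(P[...,2]>.047)&(im.min(-1)>120)
        k,l,st,ce=cv2.connectedComponentsWithStats(m2.astype(np.uint8))
        for i in range(1,k):
            if st[i,4]>30:
                Q=P[l==i];print('foot',st[i],cv2.minAreaRect((Q[:,:2]*1000).astype(np.float32)),np.median(Q[:,2]))
        m=(P[...,2]>.235)&(P[...,0]>.42)&(P[...,0]<.75)&(P[...,1]<.2)&(P[...,1]>-.35)
        Q=P[m]; print('rod',len(Q),cv2.fitLine((Q[:,:2]*1000).astype(np.float32),cv2.DIST_HUBER,0,.01,.01).ravel(),np.median(Q,0),Q.min(0),Q.max(0))
```

```text
top blue [437 119  18  12 172] med [ 0.883 -0.573  0.082] lo [ 0.865 -0.598  0.077] hi [ 0.898 -0.544  0.088]
top blue [366 213   7   7  32] med [ 0.55  -0.265  0.273] lo [ 0.541 -0.273  0.269] hi [ 0.559 -0.258  0.279]
top blue [332 215   4   4  15] med [ 0.573 -0.18   0.145] lo [ 0.566 -0.184  0.138] hi [ 0.577 -0.174  0.152]
top blue [296 219   5   6  22] med [ 0.561 -0.071  0.143] lo [ 0.552 -0.077  0.136] hi [ 0.567 -0.064  0.151]
top blue [261 225   5   5  17] med [0.547 0.037 0.144] lo [0.54  0.032 0.139] hi [0.552 0.043 0.148]
top blue [333 225   4   5  20] med [ 0.544 -0.185  0.113] lo [ 0.538 -0.19   0.099] hi [ 0.549 -0.179  0.123]
top blue [298 230   5   6  22] med [ 0.53  -0.077  0.112] lo [ 0.523 -0.081  0.099] hi [ 0.536 -0.07   0.122]
top blue [231 234   7   6  23] med [0.502 0.112 0.273] lo [0.494 0.103 0.269] hi [0.508 0.12  0.277]
top blue [263 235   5   6  24] med [0.515 0.032 0.113] lo [0.51  0.026 0.102] hi [0.523 0.038 0.124]
top red [ 120  233   69   69 2409] med [0.442 0.403 0.005] lo [ 0.357  0.317 -0.001] hi [0.527 0.488 0.012]
((442.9425964355469, 402.6972
[... 2027 characters left out ...]
68  0.268] hi [ 0.559 -0.253  0.271]
side blue [309 204   9  13  68] med [ 0.55  -0.173  0.108] lo [ 0.54  -0.185  0.095] hi [ 0.557 -0.169  0.128]
side blue [291 223  19  19 155] med [ 0.528 -0.061  0.137] lo [ 0.493 -0.077  0.097] hi [0.563 0.123 0.271]
side blue [283 251   8  13  72] med [0.541 0.047 0.138] lo [0.534 0.037 0.12 ] hi [0.551 0.05  0.145]
side blue [297 262   4   9  26] med [0.515 0.038 0.106] lo [0.511 0.029 0.098] hi [0.52  0.045 0.115]
side red [ 210  395   92   25 1214] med [0.464 0.338 0.003] lo [0.413 0.3   0.   ] hi [0.551 0.389 0.008]
((489.3023376464844, 347.84881591796875), (170.3657684326172, 51.96106719970703), 29.26312828063965) floor z [0.001 0.002 0.003 0.006]
```

```bash
cat >> h.py <<'E'
O=np.array([.508,-.0775,0]); YAW=np.radians(7.4)
RK=R.from_euler('z',YAW).as_matrix()
def lean(sgn=1,deg=30,roll=0):
    a=np.radians(deg); x=-np.array([np.sin(a),0,np.cos(a)]); y=np.array([0,sgn,0.])
    return RK@np.stack([x,y,np.cross(x,y)],1)
def lev(s,dx=0,dy=0,y0=0):  # rack-frame lever point at s (mm-> m) of pocket y0
    return O+RK@np.array([s*.5+dx,y0+dy,.052+s*.866])
def rows(p,Rm,n=None,g=0.,start=None,rr=None):
    s=read_state(); P0=s['ee_pos'] if start is None else start[0]; R0=R.from_quat(s['ee_rot']) if start is None else R.from_matrix(start[1])
    rv=(R0.inv()*R.from_matrix(Rm)).as_rotvec()
    need=max(np.linalg.norm(p-P0)/.025,np.abs(rv).max()/np.radians(6),np.linalg.norm(rv)/np.radians(7.1),1)
    n=n or int(np.ceil(need)); st=R.from_rotvec(rv/n); out=[]
    for k in range(n):
        Rk=R0*R.from_rotvec(rv*k/n); d=Rk.inv().apply((p-P0)/n)/.025
        out.append([*(np.round(d,2)+0.).tolist(),*(np.round(np.degrees(rv)/n/6,2)+0.).tolist(),g])
    print(n,'rows (need %.1f)'%need)
    for i in range(0,n,12): print(str(sum(out[i:i+12],[])).replace(' ',''))
def st():
    s=read_state(); r=RK.T@(s['ee_pos']-O); T=R.from_quat(s['ee_rot']).as_matrix()
    print('t',round(s['t'],2),'ee',s['ee_pos'].round(4),'rack',r.round(4),'toolx',(RK.T@T[:,0]).round(3),'tooly',(RK.T@T[:,1]).round(3),'F',s['contact_force'].round(2),'w',round(s['width'],4),'q',s['joint_positions'].round(2))
E
python3 - <<'E'
from h import *
st(); s=read_state()
up=np.array([.32,-.45,.42]); tgt=lev(.26)
print(tgt)
for sg in (1,-1):
    print(sg,np.degrees((R.from_quat(s['ee_rot']).inv()*R.from_matrix(lean(sg))).as_rotvec()))
sg=1 if s['ee_rot'] is None else None
E
```

```text
t 0.1 ee [ 0.1874 -0.5959  0.2308] rack [-0.3847 -0.4728  0.2308] toolx [-0.     0.001 -1.   ] tooly [ 0.175 -0.985 -0.001] F [0.44 0.73 0.09] w 0.0855 q [ 1.2   0.52 -0.04  1.6   0.02  1.02 -0.11]
[ 0.63691725 -0.06075657  0.27716   ]
1 [-164.42673939    3.79886426  -44.04163914]
-1 [  9.84736482 -29.91149619  -2.58005188]
```

Run:
```python
from h import *
s=read_state(); R0=R.from_quat(s['ee_rot']).as_matrix()
A=np.array([.40,-.36,.40]); B=np.array([.66,-.06,.37])
rows(A,R0,g=-.3)
rows(B,lean(-1),g=-.3,start=(A,R0))
```

```text
15 rows (need 14.4)
[-0.45,-0.43,-0.73,0.0,0.0,0.0,-0.3,-0.45,-0.43,-0.73,0.0,0.0,0.0,-0.3,-0.45,-0.43,-0.73,0.0,0.0,0.0,-0.3,-0.45,-0.43,-0.73,0.0,0.0,0.0,-0.3,-0.45,-0.43,-0.73,0.0,0.0,0.0,-0.3,-0.45,-0.43,-0.73,0.0,0.0,0.0,-0.3,-0.45,-0.43,-0.73,0.0,0.0,0.0,-0.3,-0.45,-0.43,-0.73,0.0,0.0,0.0,-0.3,-0.45,-0.43,-0.73,0.0,0.0,0.0,-0.3,-0.45,-0.43,-0.73,0.0,0.0,0.0,-0.3,-0.45,-0.43,-0.73,0.0,0.0,0.0,-0.3,-0.45,-0.43,-0.73,0.0,0.0,0.0,-0.3]
[-0.45,-0.43,-0.73,0.0,0.0,0.0,-0.3,-0.45,-0.43,-0.73,0.0,0.0,0.0,-0.3,-0.45,-0.43,-0.73,0.0,0.0,0.0,-0.3]
16 rows (need 15.9)
[0.08,-0.52,-0.85,0.1,-0.31,-0.03,-0.3,0.05,-0.53,-0.84,0.1,-0.31,-0.03,-0.3,0.02,-0.54,-0.84,0.1,-0.31,-0.03,-0.3,0.0,-0.55,-0.83,0.1,-0.31,-0.03,-0.3,-0.03,-0.56,-0.83,0.1,-0.31,-0.03,-0.3,-0.05,-0.56,-0.82,0.1,-0.31,-0.03,-0.3,-0.08,-0.57,-0.81,0.1,-0.31,-0.03,-0.3,-0.1,-0.58,-0.8,0.1,-0.31,-0.03,-0.3,-0.13,-0.59,-0.79,0.1,-0.31,-0.03,-0.3,-0.15,-0.6,-0.78,0.1,-0.31,-0.03,-0.3,-0.17,-0.61,-0.77,0.1,-0.31,-0.03,-0.3,-0.2,-0.62,-0.75,0.1,-0.31,-0.03,-0.3]
[-0.22,-0.63,-0.74,0.1,-0.31,-0.03,-0.3,-0.24,-0.64,-0.73,0.1,-0.31,-0.03,-0.3,-0.26,-0.64,-0.71,0.1,-0.31,-0.03,-0.3,-0.29,-0.65,-0.7,0.1,-0.31,-0.03,-0.3]
```

```bash
python3 -m crank '[-0.45,-0.43,-0.73,0,0,0,-0.3,-0.45,-0.43,-0.73,0,0,0,-0.3,-0.45,-0.43,-0.73,0,0,0,-0.3,-0.45,-0.43,-0.73,0,0,0,-0.3,-0.45,-0.43,-0.73,0,0,0,-0.3,-0.45,-0.43,-0.73,0,0,0,-0.3,-0.45,-0.43,-0.73,0,0,0,-0.3,-0.45,-0.43,-0.73,0,0,0,-0.3,-0.45,-0.43,-0.73,0,0,0,-0.3,-0.45,-0.43,-0.73,0,0,0,-0.3,-0.45,-0.43,-0.73,0,0,0,-0.3,-0.45,-0.43,-0.73,0,0,0,-0.3]'
python3 - <<'E'
from h import *
st(); rows(np.array([.66,-.06,.37]),lean(-1),g=-.3)
E
```

```text
t: 1.1
ee_pos: [0.3582, -0.4065, 0.3667]
ee_rot: [-0.699, -0.107, 0.699, -0.107]
contact_force: [0.1, -0.1, 0.4]
width: 0.0298
t 1.1 ee [ 0.3582 -0.4065  0.3667] rack [-0.1909 -0.3069  0.3667] toolx [-0.  0. -1.] tooly [ 0.175 -0.985 -0.   ] F [ 0.06 -0.06  0.38] w 0.0298 q [ 0.83  0.27 -0.12  1.63  0.03  1.24 -0.56]
19 rows (need 18.4)
[-0.01,-0.51,-0.82,0.09,-0.26,-0.02,-0.3,-0.03,-0.51,-0.82,0.09,-0.26,-0.02,-0.3,-0.05,-0.52,-0.81,0.09,-0.26,-0.02,-0.3,-0.07,-0.53,-0.81,0.09,-0.26,-0.02,-0.3,-0.09,-0.54,-0.8,0.09,-0.26,-0.02,-0.3,-0.11,-0.54,-0.79,0.09,-0.26,-0.02,-0.3,-0.13,-0.55,-0.78,0.09,-0.26,-0.02,-0.3,-0.15,-0.56,-0.78,0.09,-0.26,-0.02,-0.3,-0.17,-0.56,-0.77,0.09,-0.26,-0.02,-0.3,-0.19,-0.57,-0.76,0.09,-0.26,-0.02,-0.3,-0.21,-0.58,-0.75,0.09,-0.26,-0.02,-0.3,-0.23,-0.59,-0.73,0.09,-0.26,-0.02,-0.3]
[-0.25,-0.59,-0.72,0.09,-0.26,-0.02,-0.3,-0.27,-0.6,-0.71,0.09,-0.26,-0.02,-0.3,-0.28,-0.61,-0.7,0.09,-0.26,-0.02,-0.3,-0.3,-0.61,-0.68,0.09,-0.26,-0.02,-0.3,-0.32,-0.62,-0.67,0.09,-0.26,-0.02,-0.3,-0.34,-0.63,-0.65,0.09,-0.26,-0.02,-0.3,-0.35,-0.63,-0.64,0.09,-0.26,-0.02,-0.3]
```

```bash
python3 -m crank '[-0.01,-0.51,-0.82,0.09,-0.26,-0.02,-0.3,-0.03,-0.51,-0.82,0.09,-0.26,-0.02,-0.3,-0.05,-0.52,-0.81,0.09,-0.26,-0.02,-0.3,-0.07,-0.53,-0.81,0.09,-0.26,-0.02,-0.3,-0.09,-0.54,-0.8,0.09,-0.26,-0.02,-0.3,-0.11,-0.54,-0.79,0.09,-0.26,-0.02,-0.3,-0.13,-0.55,-0.78,0.09,-0.26,-0.02,-0.3,-0.15,-0.56,-0.78,0.09,-0.26,-0.02,-0.3,-0.17,-0.56,-0.77,0.09,-0.26,-0.02,-0.3,-0.19,-0.57,-0.76,0.09,-0.26,-0.02,-0.3,-0.21,-0.58,-0.75,0.09,-0.26,-0.02,-0.3,-0.23,-0.59,-0.73,0.09,-0.26,-0.02,-0.3]'
python3 -m crank '[-0.25,-0.59,-0.72,0.09,-0.26,-0.02,-0.3,-0.27,-0.6,-0.71,0.09,-0.26,-0.02,-0.3,-0.28,-0.61,-0.7,0.09,-0.26,-0.02,-0.3,-0.3,-0.61,-0.68,0.09,-0.26,-0.02,-0.3,-0.32,-0.62,-0.67,0.09,-0.26,-0.02,-0.3,-0.34,-0.63,-0.65,0.09,-0.26,-0.02,-0.3,-0.35,-0.63,-0.64,0.09,-0.26,-0.02,-0.3,0,0,0,0,0,0,-0.3,0,0,0,0,0,0,-0.3]'
python3 - <<'E'
from h import *
st()
im,d,c,f,C=snap('side'); a=im
im,d,c,f,C=snap('wrist'); P=cloud(d,c,f,C); np.savez('w1.npz',im=im,P=P,C=C)
print(c)
cv2.imwrite('pics/sw1.png',np.hstack([cv2.resize(a,(400,300)),cv2.resize(im,(400,300))])[:,:,::-1])
hsv=im.astype(int);m=(hsv[...,2]>hsv[...,0]+35)&(hsv[...,2]>hsv[...,1]+25)&np.isfinite(P[...,0])
k,l,s,ce=cv2.connectedComponentsWithStats(m.astype(np.uint8))
for i in range(1,k):
    if s[i,4]>40:
        Q=(P[l==i]-O)@RK; print(s[i],Q.mean(0).round(4),np.percentile(Q,2,0).round(4),np.percentile(Q,98,0).round(4))
E
```

```text
t: 2.1
ee_pos: [0.5492, -0.1878, 0.3679]
ee_rot: [-0.579, -0.057, 0.81, -0.075]
contact_force: [-0.1, -0.5, -0.2]
width: 0.0302
t: 2.85
ee_pos: [0.6323, -0.0888, 0.3574]
ee_rot: [-0.51, -0.035, 0.858, -0.056]
contact_force: [0.4, 0.0, 0.1]
width: 0.0301
t 2.85 ee [ 0.6323 -0.0888  0.3574] rack [ 0.1219 -0.0272  0.3574] toolx [-0.477  0.001 -0.879] tooly [ 0.004 -1.    -0.003] F [0.42 0.03 0.09] w 0.0301 q [-0.04  0.78  0.13  0.93  0.    1.93 -1.36]
{'vfov': 61.07590664989972, 'cx': 281.5305090310373, 'cy': 209.03124493583348, 'mount': array([[-3.34643293e-05,  3.03913821e-01, -9.52699527e-01,
        -1.44821082e-01],
       [ 9.99999644e-01, -7.93038285e-04, -2.88107221e-04,
        -9.49284669e-04],
       [-8.43086966e-04, -9.52699197e-01, -3.03913687e-01,
        -7.73348738e-02],
       [ 0.00000000e+00,  0.00000000e+00,  0.00000000e+00,
         1.00000000e+00]])}
[137 119  35  23 707] [0.0482 0.1064 0.1328] [0.0245 0.1015 0.0976] [0.0623 0.1183 0.1499]
[247 120  20  23 418] [ 0.0532 -0.0006  0.1413] [ 0.03   -0.0085  0.1057] [0.0623 0.0087 0.1501]
[346 120  27  24 565] [ 0.05   -0.1057  0.1358] [ 0.0273 -0.1165  0.0931] [ 0.0622 -0.0995  0.1498]
[   0  220   46   44 1500] [0.0268 0.1881 0.2654] [0.0104 0.1783 0.246 ] [0.0327 0.2013 0.2751]
[ 458  223   41   44 1229] [ 0.0271 -0.1887  0.2656] [ 0.0101 -0.2001  0.246 ] [ 0.0322 -0.1774  0.2751]
```

View pics/sw1.png

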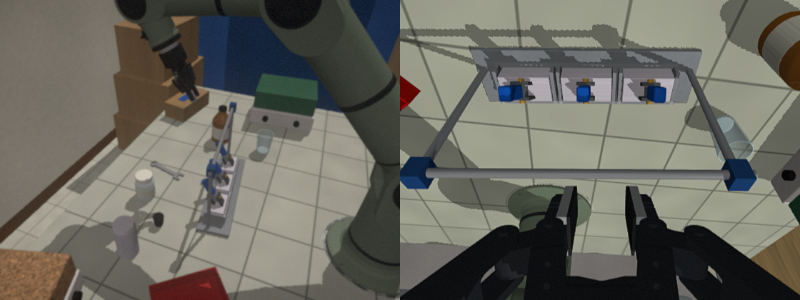

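Run:
```python
from h import *
rows(lev(.17),lean(-1),g=-.3)
```

```text
7 rows (need 6.6)
[0.9,-0.15,-0.25,0.01,-0.04,0.0,-0.3,0.9,-0.16,-0.25,0.01,-0.04,0.0,-0.3,0.9,-0.16,-0.26,0.01,-0.04,0.0,-0.3,0.9,-0.16,-0.26,0.01,-0.04,0.0,-0.3,0.9,-0.16,-0.26,0.01,-0.04,0.0,-0.3,0.9,-0.16,-0.27,0.01,-0.04,0.0,-0.3,0.89,-0.16,-0.27,0.01,-0.04,0.0,-0.3]
```

```bash
python3 -m crank '[0.9,-0.16,-0.26,0.01,-0.04,0,-0.3,0.9,-0.16,-0.26,0.01,-0.04,0,-0.3,0.9,-0.16,-0.26,0.01,-0.04,0,-0.3,0.9,-0.16,-0.26,0.01,-0.04,0,-0.3,0.9,-0.16,-0.26,0.01,-0.04,0,-0.3,0.9,-0.16,-0.26,0.01,-0.04,0,-0.3,0.9,-0.16,-0.26,0.01,-0.04,0,-0.3,0,0,0,0,0,0,-0.3]'
python3 - <<'E'
from h import *
st(); rows(lev(.078),lean(-1),n=8,g=-.3)
E
```

```text
t: 3.62
ee_pos: [0.5899, -0.0651, 0.1956]
ee_rot: [-0.496, -0.033, 0.866, -0.054]
contact_force: [0.1, 0.4, -0.4]
width: 0.0298
t 3.62 ee [ 0.5899 -0.0651  0.1956] rack [0.0828 0.0018 0.1956] toolx [-0.505  0.004 -0.863] tooly [-0.003 -1.    -0.003] F [ 0.12  0.42 -0.44] w 0.0298 q [-0.07  0.82  0.1   1.27 -0.01  1.58 -1.42]
8 rows (need 3.5)
[0.44,0.01,0.0,0.0,0.01,0.01,-0.3,0.44,0.01,0.0,0.0,0.01,0.01,-0.3,0.44,0.01,0.0,0.0,0.01,0.01,-0.3,0.44,0.01,0.0,0.0,0.01,0.01,-0.3,0.44,0.01,0.0,0.0,0.01,0.01,-0.3,0.44,0.01,0.0,0.0,0.01,0.01,-0.3,0.44,0.01,0.0,0.0,0.01,0.01,-0.3,0.44,0.01,0.0,0.0,0.01,0.01,-0.3]
```

```bash
python3 -m crank '[0.44,0.01,0,0,0.01,0.01,-0.3,0.44,0.01,0,0,0.01,0.01,-0.3,0.44,0.01,0,0,0.01,0.01,-0.3,0.44,0.01,0,0,0.01,0.01,-0.3,0.44,0.01,0,0,0.01,0.01,-0.3,0.44,0.01,0,0,0.01,0.01,-0.3,0.44,0.01,0,0,0.01,0.01,-0.3,0.44,0.01,0,0,0.01,0.01,-0.3,0,0,0,0,0,0,-0.3]'
python3 - <<'E'
from h import *
st()
im,d,c,f,C=snap('wrist'); P=cloud(d,c,f,C)
cv2.imwrite('pics/w2.png',im[:,:,::-1])
hsv=im.astype(int);m=(hsv[...,2]>hsv[...,0]+35)&(hsv[...,2]>hsv[...,1]+25)&np.isfinite(P[...,0])
k,l,s,ce=cv2.connectedComponentsWithStats(m.astype(np.uint8))
for i in range(1,k):
    if s[i,4]>40:
        Q=(P[l==i]-O)@RK; print(s[i],Q.mean(0).round(4),np.percentile(Q,2,0).round(4),np.percentile(Q,98,0).round(4))
E
```

```text
t: 4.37
ee_pos: [0.5484, -0.074, 0.1225]
ee_rot: [-0.502, -0.03, 0.862, -0.057]
contact_force: [-0.2, 0.3, -0.6]
width: 0.03
t 4.37 ee [ 0.5484 -0.074   0.1225] rack [ 0.0405 -0.0017  0.1225] toolx [-0.494 -0.005 -0.869] tooly [ 0.    -1.     0.006] F [-0.23  0.35 -0.56] w 0.03 q [-0.07  0.83  0.1   1.46  0.01  1.37 -1.43]
[ 464  227   96   99 5905] [ 0.0467 -0.1025  0.125 ] [ 0.0254 -0.1138  0.0939] [ 0.0616 -0.0991  0.1485]
[   0  228   91  100 5662] [0.0459 0.1041 0.1237] [0.0249 0.1012 0.0939] [0.0612 0.1156 0.1482]
[ 256  228   46   99 4079] [0.0532 0.0004 0.1317] [ 0.0366 -0.0078  0.0937] [0.0626 0.0087 0.1492]
```

View pics/w2.png

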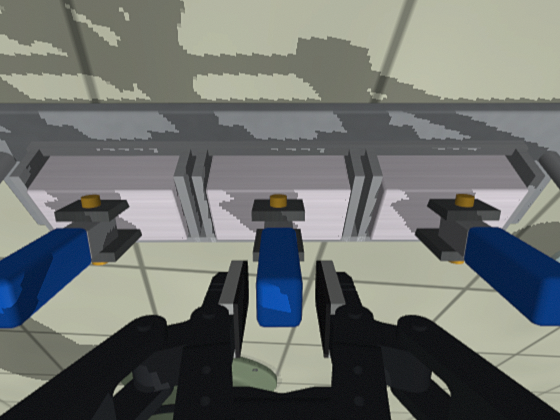

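```bash
python3 -m crank '[0,-0.14,0,0,0,0,-0.3,0,-0.14,0,0,0,0,-0.3,0,-0.06,0,0,0,0,-0.3,0,-0.06,0,0,0,0,-0.3,0,-0.06,0,0,0,0,-0.3,0,0,0,0,0,0,-0.3,0,0,0,0,0,0,-0.3]'
python3 - <<'E'
from h import *
st()
E
```

```text
t: 5.0
ee_pos: [0.5474, -0.0621, 0.1222]
ee_rot: [-0.502, -0.03, 0.862, -0.058]
contact_force: [-0.7, -0.3, -0.3]
width: 0.0303
t 5.0 ee [ 0.5474 -0.0621  0.1222] rack [0.041  0.0102 0.1222] toolx [-0.494 -0.006 -0.869] tooly [ 0.001 -1.     0.007] F [-0.67 -0.35 -0.29] w 0.0303 q [-0.09  0.82  0.1   1.46 -0.    1.37 -1.44]
```

```bash
python3 -m crank '[0,-0.05,0,0,0,0,-0.3,0,-0.05,0,0,0,0,-0.3,0,-0.05,0,0,0,0,-0.3,0,-0.05,0,0,0,0,-0.3,0,0,0,0,0,0,-0.3]'
cat >> h.py <<'E'
def rock(tag,mid=True):
    st(); im,d,c,f,C=snap('wrist'); P=cloud(d,c,f,C); cv2.imwrite(f'pics/{tag}.png',im[:,:,::-1])
    h=im.astype(int);m=(h[...,2]>h[...,0]+35)&(h[...,2]>h[...,1]+25)&np.isfinite(P[...,0])
    k,l,s,ce=cv2.connectedComponentsWithStats(m.astype(np.uint8))
    for i in range(1,k):
        if s[i,4]>400:
            Q=(P[l==i]-O)@RK; b=Q[(Q[:,2]>.135)]; a=Q[(Q[:,2]<.112)]
            print(s[i],Q.mean(0).round(4),'top y',np.percentile(b[:,1],[2,98]).round(4) if len(b) else '','low y',np.percentile(a[:,1],[2,98]).round(4) if len(a) else '')
            # edges of the blob across y, fitted against s
E
python3 - <<'E'
from h import *
rock('w3')
E
```

```text
t: 5.42
ee_pos: [0.5467, -0.057, 0.1221]
ee_rot: [-0.502, -0.03, 0.862, -0.058]
contact_force: [0.1, 0.7, 0.0]
width: 0.0298
t 5.42 ee [ 0.5467 -0.057   0.1221] rack [0.041  0.0153 0.1221] toolx [-0.494 -0.006 -0.869] tooly [ 0.001 -1.     0.007] F [0.13 0.75 0.02] w 0.0298 q [-0.09  0.82  0.1   1.47 -0.    1.37 -1.45]
[   9  229  114  101 6872] [0.049  0.1065 0.1284] top y [0.1014 0.118 ] low y [0.1015 0.1169]
[ 267  228   53  100 4169] [0.0525 0.0112 0.1306] top y [0.0048 0.0217] low y [-0.0031  0.0154]
[ 495  228   65   84 3509] [ 0.0398 -0.1014  0.1143] top y [-0.1007 -0.0989] low y [-0.1142 -0.0992]
```

```bash
python3 -m crank '[0,-0.05,0,0,0,0,-0.3,0,-0.05,0,0,0,0,-0.3,0,-0.05,0,0,0,0,-0.3,0,-0.05,0,0,0,0,-0.3,0,-0.03,0,0,0,0,-0.3,0,0,0,0,0,0,-0.3]'
python3 - <<'E'
from h import *
rock('w4')
E
```

```text
t: 5.97
ee_pos: [0.5459, -0.0513, 0.1221]
ee_rot: [-0.502, -0.03, 0.862, -0.058]
contact_force: [0.3, -0.3, -0.6]
width: 0.0297
t 5.97 ee [ 0.5459 -0.0513  0.1221] rack [0.041  0.0211 0.1221] toolx [-0.494 -0.006 -0.869] tooly [ 0.001 -1.     0.007] F [ 0.27 -0.32 -0.61] w 0.0297 q [-0.1   0.82  0.09  1.47 -0.01  1.37 -1.46]
[ 263  227   63   99 4337] [0.0514 0.0168 0.1291] top y [0.0112 0.0291] low y [-0.0006  0.0197]
[  25  229  108  101 6674] [0.0492 0.1067 0.1286] top y [0.1015 0.118 ] low y [0.1015 0.117 ]
[ 505  228   55   74 2768] [ 0.0373 -0.1012  0.1105] top y  low y [-0.1137 -0.0991]
```

View pics/w4.png

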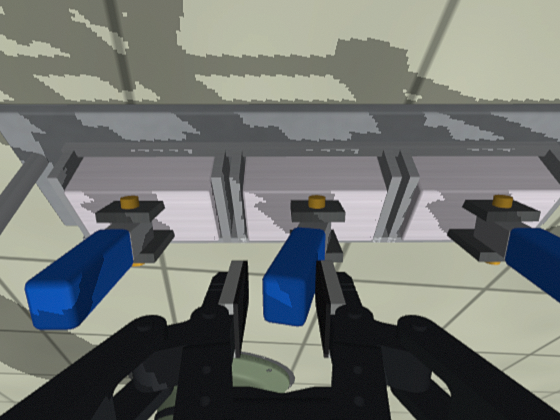

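```bash
python3 -m crank '[0,0.2,0,0,0,0,-0.3,0,0.2,0,0,0,0,-0.3,0,0.2,0,0,0,0,-0.3,0,0.2,0,0,0,0,-0.3,0,0.2,0,0,0,0,-0.3,0,0.2,0,0,0,0,-0.3,0,0.1,0,0,0,0,-0.3,0,0.1,0,0,0,0,-0.3,0,0.1,0,0,0,0,-0.3,0,0.08,0,0,0,0,-0.3,0,0.06,0,0,0,0,-0.3,0,0,0,0,0,0,-0.3]'
python3 - <<'E'
from h import *
rock('w5')
E
```

```text
t: 7.02
ee_pos: [0.5512, -0.0925, 0.1223]
ee_rot: [-0.502, -0.03, 0.862, -0.058]
contact_force: [1.0, -0.2, 0.4]
width: 0.0301
t 7.02 ee [ 0.5512 -0.0925  0.1223] rack [ 0.0409 -0.0205  0.1223] toolx [-0.494 -0.006 -0.869] tooly [ 0.    -1.     0.007] F [ 0.95 -0.22  0.45] w 0.0301 q [-0.05  0.83  0.11  1.45  0.01  1.37 -1.4 ]
[ 238  227   64   99 4326] [ 0.0514 -0.0144  0.1292] top y [-0.0265 -0.0088] low y [-0.0175  0.0027]
[   0  229   57   78 2956] [0.0377 0.1033 0.1113] top y [0.1011 0.102 ] low y [0.1012 0.1153]
[ 430  228  108   99 6519] [ 0.0489 -0.1046  0.1285] top y [-0.1159 -0.0992] low y [-0.1152 -0.0994]
```

View pics/w5.png

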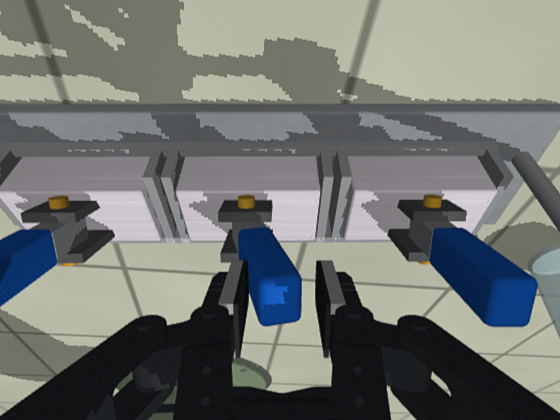

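```bash
python3 -m crank '[0,0.04,0,0,0,0,-0.3,0,0,0,0,0,0,-0.3,0,-0.3,0,0,0,0,-0.3,0,-0.3,0,0,0,0,-0.3,0,-0.3,0,0,0,0,-0.3,0,-0.2,0,0,0,0,-0.3,0,0,0,0,0,0,-0.3,0.3,0.12,0,0,0,0,-0.3,0.3,0.1,0,0,0,0,-0.3,0.3,0,0,0,0,0,-0.3,0,0,0,0,0,0,-0.3]'
python3 - <<'E'
from h import *
rock('w6')
E
```

```text
t: 7.98
ee_pos: [0.536, -0.0738, 0.1012]
ee_rot: [-0.501, -0.029, 0.863, -0.057]
contact_force: [0.2, 0.1, 0.3]
width: 0.0303
t 7.98 ee [ 0.536  -0.0738  0.1012] rack [2.820e-02 1.000e-04 1.012e-01] toolx [-0.496 -0.005 -0.868] tooly [-0.001 -1.     0.007] F [0.17 0.08 0.33] w 0.0303 q [-0.07  0.84  0.1   1.5   0.    1.32 -1.43]
[ 493  245   67   97 4197] [ 0.0386 -0.1015  0.1119] top y [-0.1009 -0.099 ] low y [-0.1141 -0.0992]
[   0  247   69  101 4459] [0.0391 0.1036 0.1127] top y [0.1009 0.1032] low y [0.1013 0.1162]
[ 243  246   56  128 6240] [0.0532 0.004  0.1308] top y [-0.0037  0.013 ] low y [-0.0059  0.0112]
```

```bash
python3 -m crank '[0,0,0,0,0,0,-1,0,0,0,0,0,0,-1,0,0,0,0,0,0,-1,0,0,0,0,0,0,-1,0,0,0,0,0,0,-1,0,0,0,0,0,0,-1]'
python3 - <<'E'
from h import *
rock('w7')
s=read_state(); R0=R.from_quat(s['ee_rot']).as_matrix()
rows(s['ee_pos']+np.array([0,0,.016]),R0,n=6,g=-1)
E
```

```text
t: 8.53
ee_pos: [0.5376, -0.0731, 0.1027]
ee_rot: [-0.502, -0.03, 0.862, -0.058]
contact_force: [0.3, -2.2, -2.0]
width: 0.0175
t 8.53 ee [ 0.5376 -0.0731  0.1027] rack [0.03   0.0006 0.1027] toolx [-0.494 -0.006 -0.869] tooly [ 0.    -1.     0.007] F [ 0.3  -2.16 -1.98] w 0.0175 q [-0.07  0.84  0.1   1.5   0.    1.32 -1.43]
[ 491  245   69   98 4314] [ 0.0392 -0.1015  0.1129] top y [-0.1007 -0.0989] low y [-0.1142 -0.0992]
[   0  247   73  104 4749] [0.04   0.1036 0.1142] top y [0.1009 0.103 ] low y [0.1013 0.1164]
[ 254  246   56  124 5970] [0.0535 0.0016 0.1311] top y [-0.0067  0.0101] low y [-0.0069  0.0097]
6 rows (need 1.0)
[-0.09,0.0,0.05,0.0,0.0,0.0,-1,-0.09,0.0,0.05,0.0,0.0,0.0,-1,-0.09,0.0,0.05,0.0,0.0,0.0,-1,-0.09,0.0,0.05,0.0,0.0,0.0,-1,-0.09,0.0,0.05,0.0,0.0,0.0,-1,-0.09,0.0,0.05,0.0,0.0,0.0,-1]
```

```bash
python3 -m crank '[0,0.04,0,0,0,0,-1,-0.09,0,0.05,0,0,0,-1,-0.09,0,0.05,0,0,0,-1,-0.09,0,0.05,0,0,0,-1,-0.09,0,0.05,0,0,0,-1,-0.09,0,0.05,0,0,0,-1,-0.09,0,0.05,0,0,0,-1,0,0,0,0,0,0,-1]'
python3 - <<'E'
from h import *
rock('w8')
E
```

```text
t: 9.25
ee_pos: [0.538, -0.0739, 0.1187]
ee_rot: [-0.502, -0.03, 0.862, -0.058]
contact_force: [0.4, -1.0, -7.7]
width: 0.0175
t 9.25 ee [ 0.538  -0.0739  0.1187] rack [ 0.0303 -0.0003  0.1187] toolx [-0.494 -0.006 -0.87 ] tooly [ 0.    -1.     0.007] F [ 0.37 -0.96 -7.67] w 0.0175 q [-0.07  0.82  0.1   1.49  0.01  1.34 -1.43]
[   0  221   84  104 5253] [0.0433 0.1036 0.1199] top y [0.101 0.103] low y [0.1013 0.1161]
[ 477  220   83  102 5136] [ 0.0432 -0.1015  0.12  ] top y [-0.1007 -0.0988] low y [-0.1141 -0.0992]
[ 254  245   56  125 5996] [0.0536 0.0008 0.1469] top y [-0.0075  0.0092] low y [-0.0082  0.009 ]
```

View pics/w8.png

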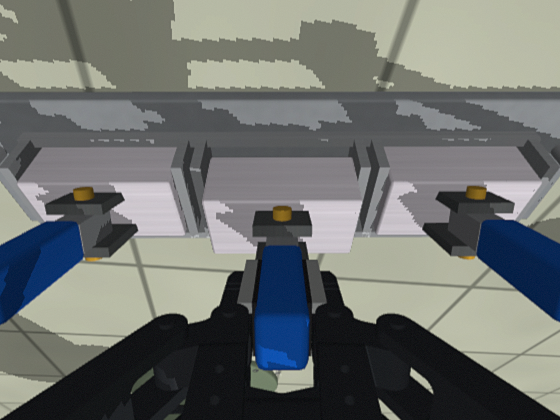

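```bash
cat >> h.py <<'E'
def foot(mask_rack=lambda Q:(np.abs(Q[...,1])<.042)&(np.abs(Q[...,0])<.03),zlo=.055,zhi=.085):
    im,d,c,f,C=snap('wrist'); P=cloud(d,c,f,C); Q=(P-O)@RK
    m=mask_rack(Q)&(Q[...,2]>zlo)&(Q[...,2]<zhi)&(im.min(-1)>100)
    q=Q[m]; A=np.c_[q[:,:2],np.ones(len(q))]
    for _ in range(3):
        w,*_r=np.linalg.lstsq(A,q[:,2],rcond=None); r=np.abs(A@w-q[:,2]); k=r<max(.0015,2*np.median(r)); A,q=A[k],q[k]
    print('foot top n',len(q),'slope x,y',w[:2].round(3),'z at mean',q.mean(0).round(4),'lo',np.percentile(q,1,0).round(4),'hi',np.percentile(q,99,0).round(4))
E
python3 - <<'E'
from h import *
foot()
p=read_state()['ee_pos']; R0=R.from_quat(read_state()['ee_rot']).as_matrix()
a=p+RK@np.array([.10,0,.02]); rows(a,R0,n=8,g=-1)
b=a+np.array([0,0.05,.10]); rows(b,R0,n=6,g=-1,start=(a,R0))
E
```

```text
foot top n 5074 slope x,y [-0.038 -0.   ] z at mean [ 0.0076 -0.0001  0.0697] lo [-0.0207 -0.0414  0.0674] hi [0.0277 0.0415 0.0707]
8 rows (need 4.1)
[-0.33,0.0,-0.39,0.0,0.0,0.0,-1,-0.33,0.0,-0.39,0.0,0.0,0.0,-1,-0.33,0.0,-0.39,0.0,0.0,0.0,-1,-0.33,0.0,-0.39,0.0,0.0,0.0,-1,-0.33,0.0,-0.39,0.0,0.0,0.0,-1,-0.33,0.0,-0.39,0.0,0.0,0.0,-1,-0.33,0.0,-0.39,0.0,0.0,0.0,-1,-0.33,0.0,-0.39,0.0,0.0,0.0,-1]
6 rows (need 4.5)
[-0.6,-0.33,0.29,0.0,0.0,0.0,-1,-0.6,-0.33,0.29,0.0,0.0,0.0,-1,-0.6,-0.33,0.29,0.0,0.0,0.0,-1,-0.6,-0.33,0.29,0.0,0.0,0.0,-1,-0.6,-0.33,0.29,0.0,0.0,0.0,-1,-0.6,-0.33,0.29,0.0,0.0,0.0,-1]
```

```bash
python3 -m crank '[-0.33,0,-0.39,0,0,0,-1,-0.33,0,-0.39,0,0,0,-1,-0.33,0,-0.39,0,0,0,-1,-0.33,0,-0.39,0,0,0,-1,-0.33,0,-0.39,0,0,0,-1,-0.33,0,-0.39,0,0,0,-1,-0.33,0,-0.39,0,0,0,-1,-0.33,0,-0.39,0,0,0,-1,-0.6,0,0.29,0,0,0,-1,-0.6,0,0.29,0,0,0,-1,-0.6,0,0.29,0,0,0,-1,-0.6,0,0.29,0,0,0,-1]'
python3 - <<'E'
from h import *
st()
p=read_state()['ee_pos']; R0=R.from_quat(read_state()['ee_rot']).as_matrix()
def L(yaw): return R.from_euler('z',np.radians(yaw)-YAW).as_matrix()@lean(-1)
m=np.array([.62,.14,.27]); rows(m,L(22),g=-1)
t=np.array([.4425,.4025,0])+R.from_euler('z',np.radians(40)).as_matrix()@np.array([.029,0,.0])
rows(t+[0,0,.24],L(40),g=-1,start=(m,L(22)))
E
```

```text
t: 10.35
ee_pos: [0.6415, -0.0598, 0.2037]
ee_rot: [-0.502, -0.03, 0.863, -0.058]
contact_force: [0.1, 0.2, -6.9]
width: 0.0175
t 10.35 ee [ 0.6415 -0.0598  0.2037] rack [0.1347 0.0004 0.2037] toolx [-0.495 -0.006 -0.869] tooly [ 0.    -1.     0.007] F [ 0.13  0.17 -6.87] w 0.0175 q [-0.08  0.9   0.11  1.08 -0.01  1.68 -1.43]
9 rows (need 8.5)
[-0.27,-0.89,0.13,-0.24,-0.01,0.13,-1,-0.28,-0.89,0.11,-0.24,-0.01,0.13,-1,-0.29,-0.89,0.09,-0.24,-0.01,0.13,-1,-0.31,-0.89,0.07,-0.24,-0.01,0.13,-1,-0.32,-0.88,0.04,-0.24,-0.01,0.13,-1,-0.33,-0.88,0.02,-0.24,-0.01,0.13,-1,-0.34,-0.88,0.0,-0.24,-0.01,0.13,-1,-0.35,-0.87,-0.02,-0.24,-0.01,0.13,-1,-0.37,-0.87,-0.04,-0.24,-0.01,0.13,-1]
13 rows (need 12.9)
[0.14,-0.98,0.06,-0.2,0.0,0.12,-1,0.13,-0.98,0.04,-0.2,0.0,0.12,-1,0.12,-0.99,0.02,-0.2,0.0,0.12,-1,0.1,-0.99,0.0,-0.2,0.0,0.12,-1,0.09,-0.99,-0.03,-0.2,0.0,0.12,-1,0.08,-0.99,-0.05,-0.2,0.0,0.12,-1,0.07,-0.99,-0.07,-0.2,0.0,0.12,-1,0.06,-0.99,-0.09,-0.2,0.0,0.12,-1,0.04,-0.99,-0.11,-0.2,0.0,0.12,-1,0.03,-0.98,-0.13,-0.2,0.0,0.12,-1,0.02,-0.98,-0.15,-0.2,0.0,0.12,-1,0.01,-0.98,-0.17,-0.2,0.0,0.12,-1]
[0.0,-0.97,-0.19,-0.2,0.0,0.12,-1]
```

```bash
python3 -m crank '[-0.27,-0.5,0.13,-0.24,-0.01,0.13,-1,-0.28,-0.89,0.11,-0.24,-0.01,0.13,-1,-0.29,-0.89,0.09,-0.24,-0.01,0.13,-1,-0.31,-0.89,0.07,-0.24,-0.01,0.13,-1,-0.32,-0.88,0.04,-0.24,-0.01,0.13,-1,-0.33,-0.88,0.02,-0.24,-0.01,0.13,-1,-0.34,-0.88,0,-0.24,-0.01,0.13,-1,-0.35,-0.87,-0.02,-0.24,-0.01,0.13,-1,-0.37,-0.87,-0.04,-0.24,-0.01,0.13,-1]'
python3 - <<'E'
from h import *
st()
def L(yaw): return R.from_euler('z',np.radians(yaw)-YAW).as_matrix()@lean(-1)
t=np.array([.4425,.4025,0])+R.from_euler('z',np.radians(40)).as_matrix()@np.array([.029,0,.0])
rows(t+[0,0,.22],L(40),g=-1)
E
```

```text
t: 11.1
ee_pos: [0.6205, 0.1318, 0.2696]
ee_rot: [-0.489, -0.096, 0.851, -0.168]
contact_force: [0.3, -0.1, -7.3]
width: 0.0176
t 11.1 ee [0.6205 0.1318 0.2696] rack [0.1386 0.1931 0.2696] toolx [-0.487 -0.129 -0.864] tooly [ 0.257 -0.966 -0.   ] F [ 0.33 -0.12 -7.3 ] w 0.0176 q [-0.34  0.84  0.04  1.03  0.01  1.8  -1.48]
14 rows (need 13.3)
[0.17,-0.93,0.01,-0.18,0.0,0.11,-1,0.16,-0.94,0.0,-0.18,0.0,0.11,-1,0.15,-0.94,-0.02,-0.18,0.0,0.11,-1,0.14,-0.94,-0.04,-0.18,0.0,0.11,-1,0.13,-0.94,-0.06,-0.18,0.0,0.11,-1,0.12,-0.94,-0.08,-0.18,0.0,0.11,-1,0.11,-0.94,-0.09,-0.18,0.0,0.11,-1,0.1,-0.94,-0.11,-0.18,0.0,0.11,-1,0.09,-0.94,-0.13,-0.18,0.0,0.11,-1,0.08,-0.93,-0.15,-0.18,0.0,0.11,-1,0.07,-0.93,-0.16,-0.18,0.0,0.11,-1,0.06,-0.93,-0.18,-0.18,0.0,0.11,-1]
[0.05,-0.93,-0.2,-0.18,0.0,0.11,-1,0.04,-0.92,-0.22,-0.18,0.0,0.11,-1]
```

```bash
python3 -m crank '[0.17,-0.93,0.01,-0.18,0,0.11,-1,0.16,-0.94,0,-0.18,0,0.11,-1,0.15,-0.94,-0.02,-0.18,0,0.11,-1,0.14,-0.94,-0.04,-0.18,0,0.11,-1,0.13,-0.94,-0.06,-0.18,0,0.11,-1,0.12,-0.94,-0.08,-0.18,0,0.11,-1,0.11,-0.94,-0.09,-0.18,0,0.11,-1,0.1,-0.94,-0.11,-0.18,0,0.11,-1,0.09,-0.94,-0.13,-0.18,0,0.11,-1,0.08,-0.93,-0.15,-0.18,0,0.11,-1,0.07,-0.8,-0.16,-0.18,0,0.11,-1,0.06,-0.6,-0.18,-0.18,0,0.11,-1]'
python3 -m crank '[0.05,-0.6,-0.2,-0.18,0,0.11,-1,0.04,-0.4,-0.22,-0.18,0,0.11,-1,0,-0.2,0,0,0,0,-1,0,0,0,0,0,0,-1,0,0,0,0,0,0,-1]'
python3 - <<'E'
from h import *
st()
im,d,c,f,C=snap('wrist'); P=cloud(d,c,f,C); cv2.imwrite('pics/w9.png',im[:,:,::-1]); np.savez('w9.npz',im=im,P=P)
h=im.astype(int); m=(h[...,0]>h[...,1]+60)&(h[...,0]>h[...,2]+60)&np.isfinite(P[...,0])
Q=P[m]; print('red',cv2.minAreaRect((Q[:,:2]*1000).astype(np.float32)),np.percentile(Q[:,2],[2,20,50,98]).round(3))
q=P[m&(P[...,2]>.042)]; print('rim',cv2.minAreaRect((q[:,:2]*1000).astype(np.float32)))
def L(yaw): return R.from_euler('z',np.radians(yaw)-YAW).as_matrix()@lean(-1)
t=np.array([.4425,.4025,0])+R.from_euler('z',np.radians(40)).as_matrix()@np.array([.029,0,.0])
rows(t+[0,0,.11],L(40),g=-1)
E
```

```text
t: 12.1
ee_pos: [0.4931, 0.3713, 0.2259]
ee_rot: [-0.472, -0.158, 0.821, -0.28]
contact_force: [-0.0, -1.1, -7.1]
width: 0.0173
t: 12.52
ee_pos: [0.483, 0.3971, 0.2191]
ee_rot: [-0.469, -0.167, 0.815, -0.297]
contact_force: [0.1, -1.5, -6.8]
width: 0.0173
t 12.52 ee [0.483  0.3971 0.2191] rack [0.0363 0.4739 0.2191] toolx [-0.422 -0.276 -0.864] tooly [ 0.536 -0.844  0.007] F [ 0.07 -1.46 -6.84] w 0.0173 q [-0.73  0.86 -0.07  1.11  0.01  1.7  -1.67]
red ((441.33502197265625, 392.58306884765625), (188.52044677734375, 189.53131103515625), 39.933380126953125) [0.006 0.007 0.008 0.048]
rim ((441.33502197265625, 392.58306884765625), (188.52044677734375, 189.53131103515625), 39.933380126953125)
5 rows (need 4.5)
[0.75,-0.25,-0.45,-0.01,0.01,-0.01,-1,0.75,-0.25,-0.45,-0.01,0.01,-0.01,-1,0.75,-0.25,-0.45,-0.01,0.01,-0.01,-1,0.75,-0.25,-0.45,-0.01,0.01,-0.01,-1,0.75,-0.25,-0.45,-0.01,0.01,-0.01,-1]
```

View pics/w9.png

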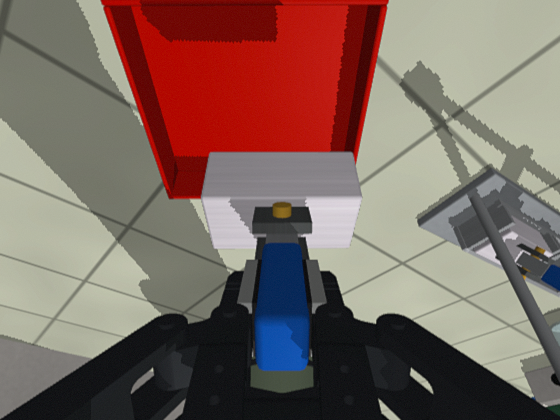

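Run:
```python
from h import *
def L(yaw): return R.from_euler('z',np.radians(yaw)-YAW).as_matrix()@lean(-1)
t=np.array([.4413,.3926,0])+R.from_euler('z',np.radians(40)).as_matrix()@np.array([.030,0,.0])
rows(t+[0,0,.106],L(40),n=7,g=-1)
```

```text
7 rows (need 4.6)
[0.57,-0.14,-0.3,-0.01,0.01,-0.01,-1,0.57,-0.14,-0.3,-0.01,0.01,-0.01,-1,0.57,-0.14,-0.3,-0.01,0.01,-0.01,-1,0.57,-0.14,-0.3,-0.01,0.01,-0.01,-1,0.57,-0.14,-0.3,-0.01,0.01,-0.01,-1,0.57,-0.14,-0.3,-0.01,0.01,-0.01,-1,0.57,-0.14,-0.3,-0.01,0.01,-0.01,-1]
```

```bash
python3 -m crank '[0.57,-0.14,-0.3,-0.01,0.01,-0.01,-1,0.57,-0.14,-0.3,-0.01,0.01,-0.01,-1,0.57,-0.14,-0.3,-0.01,0.01,-0.01,-1,0.57,-0.14,-0.3,-0.01,0.01,-0.01,-1,0.57,-0.14,-0.3,-0.01,0.01,-0.01,-1,0.57,-0.14,-0.3,-0.01,0.01,-0.01,-1,0.57,-0.14,-0.3,-0.01,0.01,-0.01,-1,0,0,0,0,0,0,-1,0,0,0,0,0,0,-1]'
python3 - <<'E'
from h import *
st()
im,d,c,f,C=snap('wrist'); P=cloud(d,c,f,C)
s=read_state(); yaw=np.radians(40); Rz=R.from_euler('z',yaw).as_matrix(); Q=(P-np.array([.4413,.3926,0]))@Rz
m=(np.abs(Q[...,1])<.06)&(np.abs(Q[...,0])<.06)&(Q[...,2]>.045)&(Q[...,2]<.068)&(im.min(-1)>100); q=Q[m]
A=np.c_[q[:,:2],np.ones(len(q))]
for _ in range(3):
    w,*_r=np.linalg.lstsq(A,q[:,2],rcond=None); r=np.abs(A@w-q[:,2]); k=r<max(.0015,2*np.median(r)); A,q=A[k],q[k]
print(len(q),w.round(4),np.percentile(q,1,0).round(4),np.percentile(q,99,0).round(4))
E
```

```text
t: 13.32
ee_pos: [0.4638, 0.4125, 0.1064]
ee_rot: [-0.47, -0.172, 0.814, -0.295]
contact_force: [0.1, -0.4, -7.1]
width: 0.0173
t 13.32 ee [0.4638 0.4125 0.1064] rack [0.0193 0.4916 0.1064] toolx [-0.421 -0.266 -0.867] tooly [ 0.538 -0.843 -0.003] F [ 0.11 -0.41 -7.12] w 0.0173 q [-0.75  0.96 -0.09  1.2   0.01  1.5  -1.7 ]
5345 [0.0043 0.0113 0.0563] [-0.018  -0.0422  0.0548] [0.0303 0.0453 0.0578]
```

```bash
python3 -m crank '[0.08,0,-0.045,0,0,0,-1,0.08,0,-0.045,0,0,0,-1,0.08,0,-0.045,0,0,0,-1,0.04,0,-0.02,0,0,0,-1,0.04,0,-0.02,0,0,0,-1,0,0,0,0,0,0,-1]'; python3 -m crank '[0.03,0,-0.02,0,0,0,-1,0,0,0,0,0,0,-1]'
```

```text
t: 13.87
ee_pos: [0.4632, 0.4137, 0.0978]
ee_rot: [-0.471, -0.173, 0.813, -0.295]
contact_force: [0.8, 2.5, 1.1]
width: 0.0174
t: 14.03
ee_pos: [0.4634, 0.414, 0.0975]
ee_rot: [-0.471, -0.173, 0.813, -0.295]
contact_force: [0.7, 2.7, 9.5]
width: 0.0174
```

```bash
python3 -m crank '[-0.02,0,0.01,0,0,0,-1,0,0,0,0,0,0,-0.8,0,0,0,0,0,0,-0.5,0,0,0,0,0,0,-0.2,0,0,0,0,0,0,-0.2,0,0,0,0,0,0,-0.2]'
python3 - <<'E'
from h import *
st(); im,d,c,f,C=snap('wrist'); cv2.imwrite('pics/w10.png',im[:,:,::-1])
E
```

```text
t: 14.53
ee_pos: [0.4631, 0.4133, 0.0968]
ee_rot: [-0.47, -0.173, 0.813, -0.295]
contact_force: [-0.8, 0.5, -0.2]
width: 0.0341
t 14.53 ee [0.4631 0.4133 0.0968] rack [0.0187 0.4925 0.0968] toolx [-0.421 -0.266 -0.867] tooly [ 0.539 -0.842 -0.003] F [-0.76  0.45 -0.19] w 0.0341 q [-0.75  0.97 -0.09  1.21  0.01  1.49 -1.7 ]
```

View pics/w10.png

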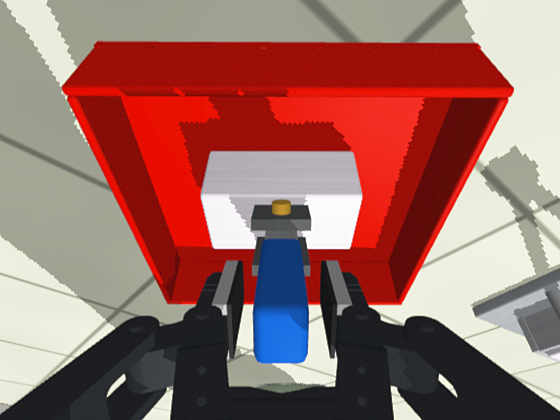

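The foot stands in the middle of the tray and the fingers are clear of the lever on both sides. I'll withdraw straight back along the lever.

```bash
python3 -m crank '[-0.3,0,0,0,0,0,-0.2,-0.5,0,0,0,0,0,-0.2,-0.7,0,0,0,0,0,-0.2,-0.7,0,0,0,0,0,-0.2,-0.7,0,0,0,0,0,-0.2,-0.7,0,0,0,0,0,-0.2,-0.7,0,0,0,0,0,-0.2,-0.5,0,0,0,0,0,-0.2,0,0,0,0,0,0,-0.2,0,0,0,0,0,0,-0.2]'
python3 - <<'E'
from h import *
st()
im,d,c,f,C=snap('wrist'); P=cloud(d,c,f,C); Rz=R.from_euler('z',np.radians(40)).as_matrix(); Q=(P-np.array([.4413,.3926,0]))@Rz
m=(np.abs(Q[...,1])<.07)&(np.abs(Q[...,0])<.07)&(Q[...,2]>.035)&(Q[...,2]<.056)&(im.min(-1)>100); q=Q[m]
A=np.c_[q[:,:2],np.ones(len(q))]; w,*_=np.linalg.lstsq(A,q[:,2],rcond=None)
print('foot in tray: slope',w[:2].round(3),np.percentile(q,1,0).round(4),np.percentile(q,99,0).round(4))
a,da,ca,fa,Ca=snap('top'); b=snap('side')[0]
cv2.imwrite('pics/end.png',np.hstack([a[100:400,100:500],b[100:400,100:500]])[:,:,::-1])
P=cloud(da,ca,fa,Ca); z=np.load('top0.npz'); P0=z['P']
for nm,PP,I in (('before',P0,z['im']),('after',P,a)):
    m2=(PP[...,2]>.047)&(PP[...,2]<.06)&(PP[...,0]>.42)&(PP[...,0]<.6)&(PP[...,1]<.16)&(PP[...,1]>-.32)&(I.min(-1)>120)
    k,l,s,ce=cv2.connectedComponentsWithStats(m2.astype(np.uint8))
    for i in range(1,k):
        if s[i,4]>30: Qf=PP[l==i]; r=cv2.minAreaRect((Qf[:,:2]*1000).astype(np.float32)); print(nm,np.round(r[0],1),np.round(r[1],1),round(float(np.median(Qf[:,2])),4))
for nm,x,y in (('spanner',.76,-.1),('beaker',.426,-.392),('stopper',.66,.155),('bottle',.623,-.4),('jar',.762,.05),('can',.695,.28)):
    f2=lambda PP:np.nanmedian(PP[(np.abs(PP[...,0]-x)<.06)&(np.abs(PP[...,1]-y)<.06)&(PP[...,2]>.008)],0)
    print(nm,f2(P0).round(3),f2(P).round(3))
E
```

```text
t: 15.42
ee_pos: [0.5092, 0.4517, 0.201]
ee_rot: [-0.471, -0.173, 0.813, -0.295]
contact_force: [-0.6, -0.0, -1.0]
width: 0.034
t 15.42 ee [0.5092 0.4517 0.201 ] rack [0.0694 0.5247 0.201 ] toolx [-0.42  -0.265 -0.868] tooly [ 0.539 -0.842 -0.004] F [-0.63 -0.04 -1.03] w 0.034 q [-0.76  0.98 -0.07  0.89 -0.    1.78 -1.69]
foot in tray: slope [-0.105 -0.001] [-0.0173 -0.0412  0.0354] [0.0318 0.0465 0.0486]
before [ 521.8 -186.8] [47.7 87.7] 0.0525
before [510.6 -97.5] [47.6 46.7] 0.053
before [499.6 -45.8] [53.6 27.7] 0.0525
before [493.9  31.2] [48.5 88.3] 0.0525
after [ 524.2 -204.3] [48.7 52.6] 0.0521
after [ 518.6 -158.1] [47.9 28.9] 0.0532
after [493.7  31.7] [47.6 88.5] 0.0528
spanner [ 0.746 -0.101  0.01 ] [ 0.761 -0.102  0.01 ]
beaker [ 0.427 -0.407  0.058] [ 0.427 -0.407  0.057]
stopper [0.659 0.155 0.039] [0.659 0.155 0.038]
bottle [ 0.616 -0.389  0.117] [ 0.616 -0.389  0.117]
jar [0.756 0.05  0.097] [0.756 0.05  0.097]
can [0.688 0.275 0.127] [0.688 0.274 0.126]
```

View pics/end.png

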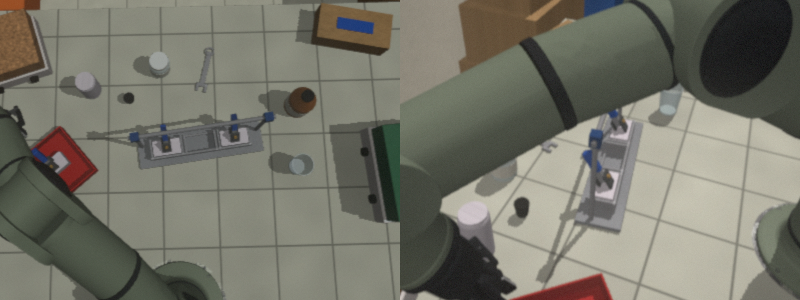

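Run:
```python
from h import *
im,d,c,f,C=snap('wrist'); P=cloud(d,c,f,C); Rz=R.from_euler('z',np.radians(40)).as_matrix(); Q=(P-np.array([.4413,.3926,0]))@Rz
m=(np.abs(Q[...,1])<.07)&(np.abs(Q[...,0])<.07)&(Q[...,2]>.041)&(Q[...,2]<.056)&(im.min(-1)>100); q=Q[m]
A=np.c_[q[:,:2],np.ones(len(q))]
for _ in range(4):
    w,*_r=np.linalg.lstsq(A,q[:,2],rcond=None); r=np.abs(A@w-q[:,2]); k=r<max(.001,2*np.median(r)); A,q=A[k],q[k]
print(len(q),w.round(3),np.percentile(q,1,0).round(4),np.percentile(q,99,0).round(4))
a=snap('top')[0]; z=np.load('top0.npz')['im']
g=lambda x:cv2.cvtColor(x,cv2.COLOR_RGB2GRAY)[140:200,285:325].astype(np.float32)
print('spanner patch shift px',cv2.phaseCorrelate(g(z),g(a)),read_state()['t'])
```

```text
2350 [-0.013  0.     0.047] [-0.0163 -0.0412  0.0462] [0.031  0.0464 0.0483]
spanner patch shift px ((-0.047343044409096535, -0.08536426232974392), 0.9070386612415313) 15.6667
```

The foot is level (slope 0.013 rad) with its underside about 7 mm up, which is the tray floor. It sits about 7 mm off the tray's centre, and the spanner hasn't moved. I'm handing the job in.

```bash
python3 -c "
from plant import *
print(job_done())"
```

```text
the job is handed in; nothing more can be done
None
```

The worn part, the one in the middle pocket, now stands upright in the red reject tray, and I handed the job in at about 15.7 s. The hand-in reports no verdict.

- **Finding the loose hinge:** I rocked the middle lever first. It went about +0.25 rad left and −0.23 rad right, with side force below 1 N, so its hinge is the worn one. As exactly one part is worn, I did not rock the outer two. The judging text also names holder2 as the loose part.
- **Moving it:** I gripped the sleeve along its lean, lifted the foot 16 mm, drew it out over the sill and set it down in the tray. I then opened the fingers and withdrew along the lever.
- **Placing:** The foot is about 7 mm from the tray's centre, tilted about 0.013 rad, and resting on the floor. The robot touches nothing.
- **Sound parts:** The left foot is within about 1 mm of its start. The right foot showed as two patches in the last picture, with its outer edge where it began.
- **Bystanders:** All bystanders are within about 1 mm of where they were.

Two checks disagreed at first:
- **Foot tilt:** The first fit gave 0.105 rad because it took in the foot's side face. The refit on the top face alone gave 0.013 rad.
- **Spanner:** The height-based check suggested a 15 mm shift, but matching the top-camera pictures showed less than 0.1 pixel of movement.

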